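Set the push-to-turn release selector and dose the core box

TASK

Ready the core box station for its next core: push the selector's orange finger saddle down and, keeping it down, swing it round until the white pointer is at the green mark, then let it rise and lock there. After that press the red nozzle cap of the white dispenser bottle fully down and let it spring back. Be gentle with both (never force the saddle sideways while it is locked), and leave the core box, the weight and the vent tube where they lie.

Things in the scene. Friction and masses are not known exactly. Their poses are not given: they have to be found in the camera images.
- dial: Selector unit, fixed: grey disc 236 mm across, 20 mm thick, dark housing 56 mm across up to 46 mm. Origin on the bench at the disc's centre = vertical turning axis. Its rotor has a white pointer lying just over the disc and, higher up in the same direction, an arm ending in an orange finger saddle: a flat floor with two upright side lips, open at the top and at its inner and outer ends
- hub_top (a point): Centre of the housing's top, 46 mm above the bench on the turning axis. Saddle: floor centre 70 mm from the axis, floor 46 mm long radially, 46 mm free between the lips (in the turning direction), lips 6 mm thick and 16 mm above the floor. The floor stands 66 to 90 mm above the bench, differing from start to start and not reported: find it by touch (or see it)
- pointer_tip (a point): Tip of the white pointer, 92 mm from the axis, 26 mm above the bench at all times. The saddle always lies in the same direction from the axis as this tip. In position, the tip is 15 mm short of the mark's centre
- selector (a joint): Angle of pointer and saddle, rad, growing anticlockwise from above; starts at 0. Five detented positions: 0, +-0.785, +-1.571; stops just past the last. Locked unless the saddle is pushed down: sprung up with about 8 N at rest, 15 N at its full 10 mm. Pushed 9 to 10 mm down, closed fingers swing it freely by a lip; held less deep it binds between positions. Let go within 0.15 of a position it rises, centres and locks
- cap_top (a point): centre of the top of the red nozzle cap, 36 mm across, 166 mm above the bench when up; a small spout points sideways. The cap sits on a fixed white bottle with a blue band, 74 mm across on a base 104 mm across
- cap (a joint): How far the cap is pressed, m: 0 up, 0.008 fully down (hard stop). Its spring takes about 4 N to start and 9 N at the bottom. Cap and selector both bear at most 35 N
- mark_green: green round mark 21 mm across and 4 mm thick on the disc, 107 mm from the axis, at one of the four positions other than the starting one (45 or 90 degrees to either side); the red, yellow and blue marks of the same size are at the other three. Origin at the centre of its underside
- core_box: white core box half, 170 x 100 x 44 mm, loose; leave alone. Origin at the centre of its underside
- weight: dark cast iron weight, 72 mm across, 74 mm high, loose; leave alone. Origin at the centre of its underside
- vent_tube: copper vent tube 20 mm thick, 190 mm long, lying in a wooden cradle; leave alone. Origin at the underside of its middle
Not all that is in view belongs to the job. Leave any purple or turquoise look-alike of the part that bears cap_top alone.

How it is judged (in metres and radians):
On the way, in this order (a step that is already met when the one before it is completed fails the run):
1. the pointer stands at the green mark (horizontal distance between pointer_tip and mark_green below 0.021 m and contact force between the fingers and dial below 0.5 N), for 0.2 s.
2. the cap is pressed down with the pointer at the green mark (value of joint cap above 0.0065 m and horizontal distance between pointer_tip and mark_green below 0.021 m), for 0.1 s.
At the end, for the whole second after the job is handed in: the pointer tip is within 21 mm (horizontally) of the centre of the green mark (15 mm when exactly in place), the cap is up again (less than 1.5 mm down), and core box, weight and vent tube are within 20 mm of where they began (horizontal distance between pointer_tip and mark_green below 0.021 m and value of joint cap below 0.0015 m and distance of each of core_box, weight, vent_tube from where it was at the start of the episode below 0.02 m); the robot touches nothing.
It fails at once if the cap is pressed before the pointer is at the green mark (value of joint cap above 0.004 m and horizontal distance between pointer_tip and mark_green above 0.025 m).
It fails at once if the selector is forced (more than 35 N) (contact force between any of the fingers, the arm and dial above 35 N).
It fails at once if the cap is pushed with more than 35 N (contact force between any of the fingers, the arm and bottle above 35 N).
It fails at once if core box, weight or vent tube is disturbed (distance of any of core_box, weight, vent_tube from where it was at the start of the episode above 0.02 m).
It also fails if it takes over 64 s, if anything falls off the work surface, if the arm or the gripper's body presses on something with over 40 N, if the wrist force passes 120 N, or if a joint passes its speed limit or range.

ROBOT

A 6-joint arm with a two-finger parallel gripper is mounted at the origin on the work surface. World frame = base frame: x ahead of the robot, y to its left, z up, the work surface at z = 0. Lengths are in mm, angles in rad, forces in N, time in s.
With the tool pointing down it reaches from about 350 to 775 mm from the base axis. Payload 7.3 kg.
Tool frame: the origin (TCP) lies at the centre of the arm's flange, where the gripper is bolted on; the fingertips stand 178 mm ahead of it and the grasp point (between the pads) lies 159 mm ahead of it; z points along the fingers, y is the direction in which the jaws open and shut (so a half turn about z gives the same grasp; the last joint's range is limited). The gripper opens to 92 mm and grips with 3 to 60 N. Pads are 19 mm wide; open, the fingers measure 130 mm over their backs; the gripper's body (75 mm by 190 mm) begins 47 mm behind the grasp point.
Start: joints at [1.135, 0.342, 1.524, -0, 1.275, -0.146], TCP at [150.002, 503.117, 404.741] pointing down, gripper open.
Joint ranges: [-2.53, 2.53], [-0.77, 2.02], [0.04, 2.7], [-1, 4.14], [0.28, 2.66], [-3.11, 3.11]. Speed limits (rad/s): [2.57, 2.57, 3.14, 3.14, 3.14, 3.14].

INTERFACE

Orientations are given as [roll, pitch, yaw] about the fixed x, y, z axes, in that order (R = Rz(yaw) Ry(pitch) Rx(roll)).
In Python, from plant import get_obs, capture, close_job gives the robot as it stands. The module is installed in compiled form; this text tells all that it offers.
- The arm moves only by the shell command python3 -m pendant 'ROWS'. ROWS is JSON, a list of rows, each a list of 3 entries, a list of its own where there are three numbers: the shift along the tool's x, y, z in m, then the turn, a rotation vector about the tool's x, y, z in rad, then the finger opening in m, from 0 to 0.0918. In form: [[[tx, ty, tz], [wx, wy, wz], fingers], ...]. A call has 1 to 10 rows; each row is the pose to reach, as a shift and turn from the pose commanded when the call began, along the tool's axes at that moment; what a row does not reach only later rows make up. A row lasts 1/12 s, in which the tool goes at most 41.7 mm and 7.16 degrees, less where a joint would pass 70% of its speed; a pose out of reach is approached as far as the arm can. A call with a gripper value outside its range is refused whole. The fingers move at their own pace and stop on an object; the grip force is fixed at half the most. Time passes only in rows, so rows that repeat a pose let the fingers close. It gives the time, the measured TCP pose, the force and the opening at its end, in the units of the state.
- get_obs(): the state, without advancing time (a new reading comes with each control period).
- capture(name): name is "scene" or "top"; returns a dict with "color" (420x560x3 uint8, red, green, blue), "mtx" (3x3 intrinsics, pixels), "dist" ([k1, k2, p1, p2, k3] as OpenCV has them; the pictures are not rectified), "rvec" (rotation vector, rad) and "tvec" (3), from world to camera coordinates, as OpenCV has them. Camera axes: x right, y down, z forward; pixel columns grow to the right and rows downward; lengths in mm; the calibration is good to about 2 mm. A picture is of the moment at which its call begins. There is no depth.
- close_job(): hands the job in, once; it reports no verdict.
The state is a dict: "time": time; "joint_positions": joint angles; "dq": joint speeds; "tau": joint torques, N m; "tool_pos": TCP position; "tcp_rot": TCP orientation; "contact_force": force on the tool from outside, world axes, zero at the start; "moment": the same for the moment, N m; "grip_width": finger opening in mm.
Only numpy, scipy, OpenCV 4.12 (cv2) and the standard library are available. Lean on these libraries where they do the work, as an engineer would, in place of code of your own. Each camera call takes 0.05 s, during which the arm holds its last target. There are 200 camera calls.

## Working session

There is one attempt and no reset: what is moved stays moved. The work goes in short steps, Python scripts to look and compute and a shell command to move; the robot and the scene stay as the last step left them, time stands still between calls to the robot, and variables do not carry over. Pictures are saved under pics/ and viewed, about 8 in all and at most 12, crops included, and the job is handed in when it is done.

```bash
mkdir -p pics
cat > h.py <<'E'
import numpy as np, cv2
from plant import get_obs, capture
def cast(c,uv,z):
    R=cv2.Rodrigues(np.array(c["rvec"],float))[0]; t=np.array(c["tvec"],float).ravel()
    n=cv2.undistortPoints(np.array(uv,float).reshape(-1,1,2),np.array(c["mtx"],float),np.array(c["dist"],float)).reshape(-1,2)
    d=np.c_[n,np.ones(len(n))]@R; o=-R.T@t
    return o+d*((z-o[2])/d[:,2])[:,None]
def proj(c,p):
    return cv2.projectPoints(np.array(p,float).reshape(-1,1,3),np.array(c["rvec"],float),np.array(c["tvec"],float),np.array(c["mtx"],float),np.array(c["dist"],float))[0].reshape(-1,2)
def save(c,n): cv2.imwrite(n,c["color"][:,:,::-1])
E
python3 - <<'E'
from h import *
o=get_obs();print(o)
for n in("scene","top"):
    c=capture(n);save(c,f"pics/{n}0.png")
    R=cv2.Rodrigues(np.array(c["rvec"],float))[0];print(n,-R.T@np.array(c["tvec"],float).ravel(),R[2])
E
```

```text
{'time': 0.0, 'joint_positions': array([ 1.13501907e+00,  3.42727999e-01,  1.52502816e+00,  9.05499842e-06,
        1.27536828e+00, -1.45994504e-01]), 'dq': array([ 7.25649494e-04,  1.02088762e-03, -5.05885718e-05, -7.59493748e-04,
       -5.31479193e-05,  1.15895250e-03]), 'tau': array([-5.28955716e-04, -4.31245065e+01, -2.44221389e+01,  7.17392145e-02,
        5.58249000e-02, -9.34702939e-05]), 'tool_pos': array([149.933484  , 502.99604844, 404.03811556]), 'tcp_rot': array([-3.14007842e+00, -2.31405266e-04,  2.85180709e+00]), 'contact_force': array([0.35528108, 0.2689236 , 0.38716245]), 'moment': array([-0.00333002, -0.02036041, -0.0496456 ]), 'grip_width': 91.82009442378427}
scene [ 844.9531734  -304.08269592  871.25692959] [-0.32342097  0.37306482 -0.86960998]
top [ 408.74759197   25.25620308 1397.57309353] [ 1.02046012e-01 -3.35182933e-04 -9.94779623e-01]
```

View pics/scene0.png

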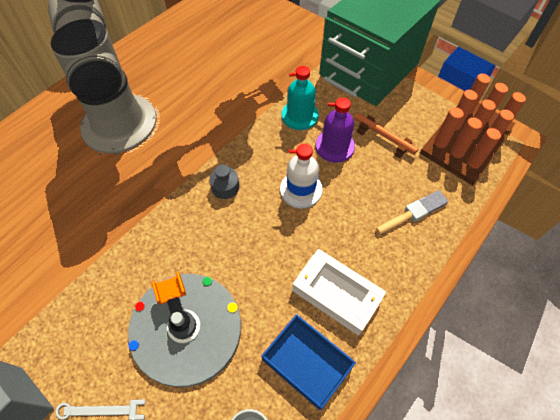

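View pics/top0.png

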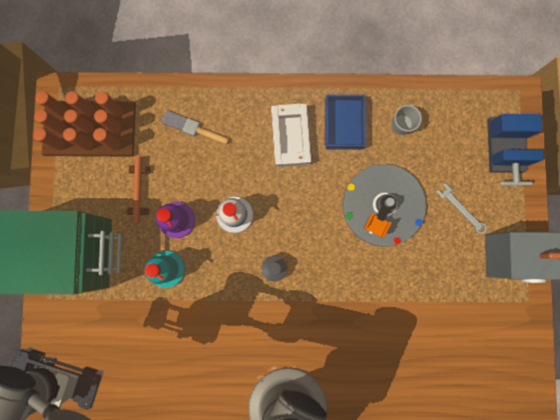

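The scene view shows the dial at (185,328), with the orange saddle at (170,288) and the green mark at (207,281).

There are three bottles: white with a blue band at (302,178), purple at (337,135) and turquoise at (300,103). The white one with the blue band is meant. In the top view its cap is near (231,210), and the dial is at (385,204) with green at (349,215).

Next I'll measure these and confirm in one enlarged crop.

```bash
cat > meas.py <<'E'
from h import *
def blobs(hsv,lo,hi,amin=15):
    m=cv2.inRange(hsv,np.array(lo),np.array(hi))
    n,l,s,c=cv2.connectedComponentsWithStats(m)
    return [(c[i].round(1),int(s[i,4])) for i in range(1,n) if s[i,4]>=amin],l
E
python3 - <<'E'
from meas import *
np.set_printoptions(precision=1,suppress=True)
C={n:capture(n) for n in("scene","top")}
for n,c in C.items():
    hsv=cv2.cvtColor(c["color"],cv2.COLOR_RGB2HSV)
    print(n)
    roi={"scene":(110,250,150,160),"top":(335,155,100,100)}[n]
    x,y,w,h=roi; sub=hsv[y:y+h,x:x+w]
    P={}
    for k,lo,hi in [("green",(45,120,60),(80,255,255)),("yellow",(24,170,150),(33,255,255)),("blue",(105,150,80),(125,255,255)),("red",(0,200,120),(5,255,255)),("orange",(8,220,150),(18,255,255))]:
        b,_=blobs(sub,lo,hi,10)
        b=sorted(b,key=lambda q:-q[1])[:3]
        for cc,a in b:
            uv=cc+[x,y]; print(k,uv,a,cast(c,uv,24)[0][:2])
    x,y,w,h={"scene":(280,135,50,80),"top":(205,190,60,50)}[n]
    m=cv2.inRange(hsv[y:y+h,x:x+w],np.array((0,170,100)),np.array((8,255,255)))|cv2.inRange(hsv[y:y+h,x:x+w],np.array((172,170,100)),np.array((180,255,255)))
    ys,xs=np.nonzero(m);print("cap px",xs.min()+x,xs.max()+x,ys.min()+y,ys.max()+y,len(xs)); 
    cnt=max(cv2.findContours(m,cv2.RETR_EXTERNAL,cv2.CHAIN_APPROX_NONE)[0],key=cv2.contourArea)
    uv=np.array(cv2.fitEllipse(cnt)[0])+[x,y];print("cap ell",uv,cv2.fitEllipse(cnt)[1],cast(c,uv,166)[0])
# disc: grey low-sat region in top
c=C["top"];hsv=cv2.cvtColor(c["color"],cv2.COLOR_RGB2HSV)
m=cv2.inRange(hsv[150:260,330:440],np.array((0,0,50)),np.array((180,50,200)))
cnt=max(cv2.findContours(m,cv2.RETR_EXTERNAL,cv2.CHAIN_APPROX_NONE)[0],key=cv2.contourArea)
hull=cv2.convexHull(cnt);e=cv2.fitEllipse(hull);uv=np.array(e[0])+[330,150];print("disc",uv,e[1],cast(c,uv,20)[0])
a=cv2.resize(C["scene"]["color"][255:395,115:255],(560,560),interpolation=cv2.INTER_CUBIC)
b=cv2.resize(C["scene"]["color"][135:215,275:335],None,fx=4,fy=4,interpolation=cv2.INTER_CUBIC)
b=cv2.copyMakeBorder(b,0,560-b.shape[0],0,0,cv2.BORDER_CONSTANT)
cv2.imwrite("pics/crop1.png",np.hstack([a,b])[:,:,::-1])
a=cv2.resize(C["top"]["color"][160:250,335:435],None,fx=5,fy=5,interpolation=cv2.INTER_CUBIC)
b=cv2.resize(C["top"]["color"][185:240,205:262],None,fx=5,fy=5,interpolation=cv2.INTER_CUBIC)
b=cv2.copyMakeBorder(b,0,450-b.shape[0],0,0,cv2.BORDER_CONSTANT)
cv2.imwrite("pics/crop2.png",np.hstack([a,b])[:,:,::-1])
E
```

```text
scene
green [206.8 280.9] 66 [ 532.2 -170.3]
yellow [232.2 307. ] 71 [ 613.4 -176.6]
blue [133.2 345.1] 77 [ 515.1 -366.7]
red [139.1 306. ] 63 [ 462.4 -304.4]
orange [168.7 289.2] 504 [ 483.  -237.4]
cap px 288 312 144 159 240
cap ell [302.1 151.2] (14.715729713439941, 22.389240264892578) [533.9 145.8 166. ]
top
green [348.7 215.4] 29 [ 528.5 -168.8]
yellow [350.6 186.5] 33 [ 610.7 -174.9]
blue [418.4 221.7] 29 [ 511.8 -365.2]
red [396.8 240.5] 28 [ 458.6 -303.2]
orange [377.1 225.5] 313 [ 500.5 -248.5]
cap px 223 236 203 219 135
cap ell [229.8 209.8] (10.93798542022705, 16.799177169799805) [528.7 151.8 166. ]
disc [384.1 204.8] (81.13628387451172, 82.64769744873047) [ 559.5 -270.1   20. ]
```

View pics/crop1.png

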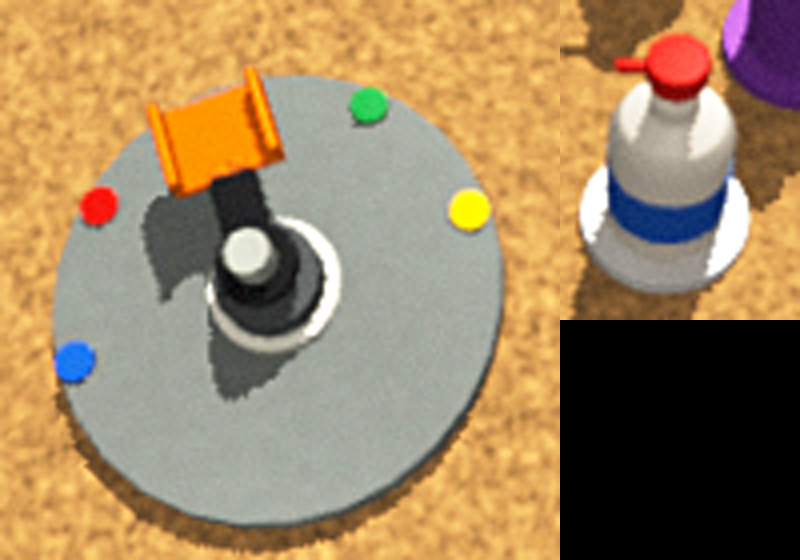

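View pics/crop2.png

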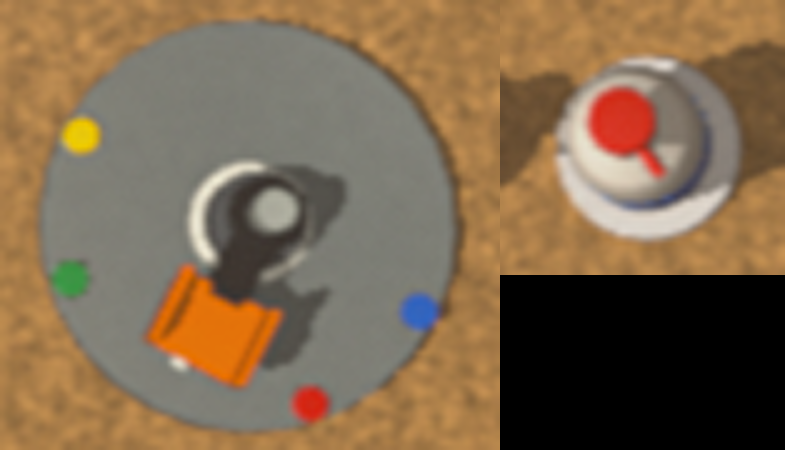

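The crops confirm the white, blue-banded bottle with a red cap. The pointer lies under the saddle at top px ≈(371,232), and green is 45° clockwise of it, so the selector target is -0.785. I'll work out the heights and the first shifts.

```bash
cat >> h.py <<'E'
def tri(cs,uvs):
    A=[];b=[]
    for c,uv in zip(cs,uvs):
        p0=cast(c,[uv],0)[0];p1=cast(c,[uv],100)[0];d=(p1-p0)/np.linalg.norm(p1-p0);M=np.eye(3)-np.outer(d,d);A.append(M);b.append(M@p0)
    return np.linalg.lstsq(np.vstack(A),np.hstack(b),rcond=None)[0]
def plan(x,y,yaw,z):
    "tool-frame shift (m) and wz (rad) from the measured pose"
    o=get_obs();p=o["tool_pos"];r=o["tcp_rot"];R=cv2.Rodrigues(np.zeros(3))[0]
    from scipy.spatial.transform import Rotation as Ro
    R=Ro.from_euler("xyz",r);T=Ro.from_euler("xyz",[np.pi,0,yaw])
    s=R.inv().apply(np.array([x,y,z])-p)/1000
    print("shift",s.round(4),"turn",(R.inv()*T).as_rotvec().round(4),"at",p.round(1),r.round(3),"F",np.array(o["contact_force"]).round(1),"w",round(o["grip_width"],1),"t",round(o["time"],2))
E
python3 - <<'E'
from h import *
np.set_printoptions(precision=1,suppress=True)
S,T=capture("scene"),capture("top")
print("post top",tri([S,T],[(177,317.5),(389.8,202)]))
print("cap tri",tri([S,T],[(305,149),(229.4,209.2)]),cast(S,[(305,149)],166),cast(T,[(229.4,209.2)],166))
print("base",cast(T,[(234.8,214.8)],8))
# lip inner edge corners: lip tops, scene vs top
print("lip g-side outer",tri([S,T],[(115+252/4,255+70/4),(335+148/5,160+335/5)]))
print("lip g-side inner",tri([S,T],[(115+280/4,255+155/4),(335+188/5,160+266/5)]))
print("lip r-side outer",tri([S,T],[(115+155/4,255+104/4),(335+242/5,160+385/5)]))
for z in(70,80,90): 
    a=np.deg2rad(152.8);p=[562.8+70*np.cos(a),-270.9+70*np.sin(a),z];print(z,p,proj(S,p),proj(T,p))
plan(400,100,1.0965,410)
plan(500.6,-238.9,1.0965,320)
E
```

```text
post top [ 561.2 -271.5   80.8]
cap tri [532.1 154.7 162.8] [[534.9 154.3 166. ]] [[530.2 152.8 166. ]]
base [[529.8 153.5   8. ]]
lip g-side outer [ 492.8 -204.3   74.9]
lip g-side inner [ 532.2 -226.8   65.5]
lip r-side outer [ 467.3 -252.2   75.8]
70 [np.float64(500.5408538696091), np.float64(-238.90314510589138), 70] [[168.8 287.8]] [[376.9 224.3]]
80 [np.float64(500.5408538696091), np.float64(-238.90314510589138), 80] [[167.6 286.2]] [[377.7 224.1]]
90 [np.float64(500.5408538696091), np.float64(-238.90314510589138), 90] [[166.4 284.5]] [[378.4 223.8]]
shift [-0.4 -0.3 -0. ] turn [-0.   0.   1.8] at [150.  503.1 404.5] [-3.1 -0.   2.9] F [-0.2  0.6 -0. ] w 91.8 t 0.3
shift [-0.5 -0.6  0.1] turn [-0.   0.   1.8] at [150.  503.1 404.5] [-3.1 -0.   2.9] F [-0.2  0.6 -0. ] w 91.8 t 0.3
```

```bash
python3 -m pendant '[[[-0.355,-0.315,0],[0,0,1.755],0],[[-0.355,-0.315,0],[0,0,1.755],0],[[-0.355,-0.315,0],[0,0,1.755],0],[[-0.355,-0.315,0],[0,0,1.755],0],[[-0.355,-0.315,0],[0,0,1.755],0],[[-0.355,-0.315,0],[0,0,1.755],0],[[-0.355,-0.315,0],[0,0,1.755],0],[[-0.355,-0.315,0],[0,0,1.755],0],[[-0.355,-0.315,0],[0,0,1.755],0],[[-0.355,-0.315,0],[0,0,1.755],0]]'
python3 -c "
from h import *
plan(500.2,-239,1.0965,330)"
```

```text
time: 1.13
tool_pos: [370.1, 147.1, 405.0]
tcp_rot: [3.141, -0.0, 1.596]
contact_force: [0.9, 0.7, -0.6]
grip_width: 29.5
shift [-0.3892  0.1204  0.075 ] turn [ 0.0007 -0.0005  0.4991] at [370.1 147.1 405. ] [ 3.141 -0.     1.596] F [ 0.9  0.7 -0.6] w 29.5 t 1.13
```

```bash
python3 -m pendant '[[[-0.389,0.12,0.075],[0,0,0.5],0],[[-0.389,0.12,0.075],[0,0,0.5],0],[[-0.389,0.12,0.075],[0,0,0.5],0],[[-0.389,0.12,0.075],[0,0,0.5],0],[[-0.389,0.12,0.075],[0,0,0.5],0],[[-0.389,0.12,0.075],[0,0,0.5],0],[[-0.389,0.12,0.075],[0,0,0.5],0],[[-0.389,0.12,0.075],[0,0,0.5],0],[[-0.389,0.12,0.075],[0,0,0.5],0],[[-0.389,0.12,0.075],[0,0,0.5],0]]'
python3 -c "
from h import *
plan(500.2,-239,1.0965,290)"
```

```text
time: 1.97
tool_pos: [501.9, -238.5, 329.1]
tcp_rot: [3.142, -0.0, 1.101]
contact_force: [1.0, 0.3, 1.1]
grip_width: 0.3
shift [-0.0012 -0.0013  0.0391] turn [ 0.0001 -0.      0.0046] at [ 501.9 -238.5  329.1] [ 3.142 -0.     1.101] F [1.  0.3 1.1] w 0.3 t 1.97
```

```bash
python3 -m pendant '[[[-0.001,-0.001,0.02],[0,0,0.004],0],[[-0.001,-0.001,0.037],[0,0,0.004],0],[[-0.001,-0.001,0.037],[0,0,0.004],0],[[-0.001,-0.001,0.037],[0,0,0.004],0]]'
python3 -c "
from h import *
plan(500.2,-239,1.0965,260)
S,T=capture('scene'),capture('top')
a=cv2.resize(S['color'][235:355,105:225],None,fx=4,fy=4,interpolation=2);b=cv2.resize(T['color'][170:290,335:415],None,fx=4,fy=4,interpolation=2)
cv2.imwrite('pics/c3.png',np.hstack([a,b])[:,:,::-1])"
```

```text
time: 2.3
tool_pos: [500.1, -236.4, 292.1]
tcp_rot: [-3.139, -0.0, 1.098]
contact_force: [0.0, 0.2, -0.5]
grip_width: 0.5
shift [-0.0022  0.0013  0.0321] turn [-0.0023 -0.0004  0.0011] at [ 500.1 -236.4  292.1] [-3.139 -0.     1.098] F [ 0.   0.2 -0.5] w 0.5 t 2.3
```

View pics/c3.png

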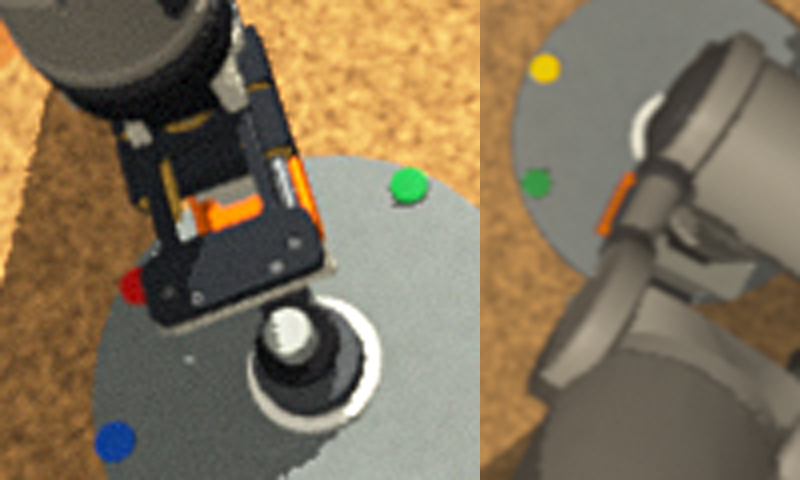

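The view shows the closed gripper over the saddle at scene px ≈(160,288), with the body clear of the post at (178,318). I'll go down slowly.

```bash
python3 -m pendant '[[[-0.002,0.001,0.005],[-0.002,0,0],0],[[-0.002,0.001,0.01],[-0.002,0,0],0],[[-0.002,0.001,0.015],[-0.002,0,0],0],[[-0.002,0.001,0.02],[-0.002,0,0],0],[[-0.002,0.001,0.02],[-0.002,0,0],0],[[-0.002,0.001,0.02],[-0.002,0,0],0]]'
python3 -c "
from h import *
plan(500.2,-239,1.0965,255)"
```

```text
time: 2.9
tool_pos: [500.2, -238.6, 272.3]
tcp_rot: [3.141, -0.0, 1.098]
contact_force: [-0.1, 0.1, 0.1]
grip_width: 0.6
shift [-0.0004  0.0002  0.0173] turn [ 0.0011 -0.0002  0.0014] at [ 500.2 -238.6  272.3] [ 3.141 -0.     1.098] F [-0.1  0.1  0.1] w 0.6 t 2.9
```

```bash
python3 -m pendant '[[[0,0,0.002],[0,0,0],0],[[0,0,0.004],[0,0,0],0],[[0,0,0.006],[0,0,0],0],[[0,0,0.006],[0,0,0],0]]' | egrep 'pos|force'
python3 -m pendant '[[[0,0,0.002],[0,0,0],0],[[0,0,0.004],[0,0,0],0],[[0,0,0.006],[0,0,0],0],[[0,0,0.006],[0,0,0],0]]' | egrep 'pos|force'
python3 -m pendant '[[[0,0,0.002],[0,0,0],0],[[0,0,0.004],[0,0,0],0],[[0,0,0.004],[0,0,0],0]]' | egrep 'pos|force'
```

```text
tool_pos: [500.2, -238.7, 266.3]
contact_force: [-0.3, 0.4, 0.3]
tool_pos: [500.2, -238.7, 260.2]
contact_force: [0.6, -0.1, 0.0]
tool_pos: [500.2, -238.7, 256.2]
contact_force: [-0.0, 0.1, 0.1]
```

Tip at about 78 mm, still free.

```bash
python3 -m pendant '[[[0,0,0.0015],[0,0,0],0],[[0,0,0.003],[0,0,0],0],[[0,0,0.003],[0,0,0],0]]' | egrep 'pos|force'
python3 -m pendant '[[[0,0,0.0015],[0,0,0],0],[[0,0,0.003],[0,0,0],0],[[0,0,0.003],[0,0,0],0]]' | egrep 'pos|force'
python3 -m pendant '[[[0,0,0.0015],[0,0,0],0],[[0,0,0.003],[0,0,0],0],[[0,0,0.003],[0,0,0],0]]' | egrep 'pos|force'
```

```text
tool_pos: [500.2, -238.7, 253.4]
contact_force: [-0.3, 0.3, 0.1]
tool_pos: [500.2, -238.7, 250.4]
contact_force: [-0.1, -0.4, -0.1]
tool_pos: [500.3, -238.7, 247.4]
contact_force: [0.2, -0.2, -0.1]
```

```bash
for i in 1 2; do :; done; python3 -m pendant '[[[0,0,0.001],[0,0,0],0],[[0,0,0.002],[0,0,0],0],[[0,0,0.002],[0,0,0],0]]' | egrep 'pos|force'
python3 -m pendant '[[[0,0,0.001],[0,0,0],0],[[0,0,0.002],[0,0,0],0],[[0,0,0.002],[0,0,0],0]]' | egrep 'pos|force'
```

```text
tool_pos: [500.2, -238.6, 246.3]
contact_force: [-3.4, 1.8, 9.0]
tool_pos: [500.1, -238.6, 244.6]
contact_force: [-3.3, 2.8, 9.5]
```

Floor touched at z≈247 (floor about 69 mm). I'll push on towards 9.5 mm, watching the force.

```bash
python3 -m pendant '[[[0,0,0.001],[0,0,0],0],[[0,0,0.002],[0,0,0],0],[[0,0,0.003],[0,0,0],0],[[0,0,0.004],[0,0,0],0],[[0,0,0.005],[0,0,0],0],[[0,0,0.005],[0,0,0],0]]' | egrep 'pos|force'
python3 -m pendant '[[[0,0,0.001],[0,0,0],0],[[0,0,0.001],[0,0,0],0],[[0,0,0.001],[0,0,0],0]]' | egrep 'pos|force'
python3 -m pendant '[[[0,0,0.0005],[0,0,0],0],[[0,0,0.0005],[0,0,0],0],[[0,0,0.0005],[0,0,0],0]]' | egrep 'pos|force'
```

```text
tool_pos: [500.1, -238.5, 239.9]
contact_force: [-4.4, 3.2, 13.7]
tool_pos: [500.0, -238.5, 239.0]
contact_force: [-5.6, 3.5, 13.4]
tool_pos: [500.0, -238.5, 238.6]
contact_force: [-6.0, 2.6, 14.3]
```

```bash
python3 -m pendant '[[[0,0,0.0005],[0,0,0],0],[[0,0,0.0007],[0,0,0],0],[[0,0,0.0007],[0,0,0],0]]' | egrep 'pos|force'
python3 -m pendant '[[[0,0,0.0004],[0,0,0],0],[[0,0,0.0004],[0,0,0],0],[[0,0,0.0004],[0,0,0],0]]' | egrep 'pos|force'
python3 -m pendant '[[[0,0,0.0004],[0,0,0],0],[[0,0,0.0004],[0,0,0],0],[[0,0,0.0004],[0,0,0],0]]' | egrep 'pos|force'
```

```text
tool_pos: [500.0, -238.5, 238.0]
contact_force: [-6.5, 2.4, 13.4]
tool_pos: [500.0, -238.5, 237.6]
contact_force: [-6.0, 2.7, 14.0]
tool_pos: [500.0, -238.5, 237.2]
contact_force: [-5.8, 3.5, 14.0]
```

```bash
python3 -m pendant '[[[0,0,0.0004],[0,0,0],0],[[0,0,0.0004],[0,0,0],0],[[0,0,0.0004],[0,0,0],0]]' | egrep 'pos|force'
python3 -m pendant '[[[0,0,0.0004],[0,0,0],0],[[0,0,0.0004],[0,0,0],0],[[0,0,0.0004],[0,0,0],0]]' | egrep 'pos|force'
```

```text
tool_pos: [500.0, -238.5, 236.9]
contact_force: [-5.6, 3.0, 15.1]
tool_pos: [500.0, -238.5, 236.5]
contact_force: [-5.9, 3.1, 15.4]
```

Depth is about 10 mm at 15 N. Now I'll swing clockwise around the axis in small arcs.

```bash
python3 -m pendant '[[[0.0018,0,0],[0,0,0.025],0],[[0.0035,0.0001,0],[0,0,0.05],0],[[0.0053,0.0002,0],[0,0,0.075],0],[[0.007,0.0004,0],[0,0,0.1],0],[[0.0088,0.0006,0],[0,0,0.125],0],[[0.0105,0.0008,0],[0,0,0.15],0],[[0.0105,0.0008,0],[0,0,0.15],0]]' | egrep 'pos|force|rot'
python3 -c "
from h import *
S=capture('scene');save(S,'pics/s4.png')
plan(562+70*np.cos(np.deg2rad(107.8)),-271+70*np.sin(np.deg2rad(107.8)),np.deg2rad(17.8),236.5)"
```

```text
tool_pos: [505.8, -229.3, 236.6]
tcp_rot: [3.139, -0.001, 0.947]
contact_force: [-4.7, 4.6, 14.6]
shift [0.0406 0.0137 0.0001] turn [ 0.0019 -0.0013  0.6371] at [ 505.7 -229.3  236.6] [ 3.139e+00 -1.000e-03  9.480e-01] F [-5.2  3.4 15.2] w 0.3 t 7.95
```

```bash
python3 -m pendant '[[[0.0018,0,0],[0,0,0.025],0],[[0.0035,0.0001,0],[0,0,0.05],0],[[0.0053,0.0002,0],[0,0,0.075],0],[[0.007,0.0004,0],[0,0,0.1],0],[[0.0088,0.0006,0],[0,0,0.125],0],[[0.0105,0.0008,0],[0,0,0.15],0],[[0.0122,0.0011,0],[0,0,0.175],0],[[0.0139,0.0014,0],[0,0,0.2],0],[[0.0139,0.0014,0],[0,0,0.2],0]]' | egrep 'pos|force|rot'
python3 -c "
from h import *
S=capture('scene');T=capture('top')
a=cv2.resize(S['color'][235:355,105:225],None,fx=4,fy=4,interpolation=2);b=cv2.resize(T['color'][170:290,335:415],None,fx=4,fy=4,interpolation=2)
cv2.imwrite('pics/c5.png',np.hstack([a,b])[:,:,::-1])"
```

```text
tool_pos: [515.3, -218.8, 236.7]
tcp_rot: [3.139, -0.002, 0.747]
contact_force: [-4.6, 5.0, 14.8]
```

View pics/c5.png

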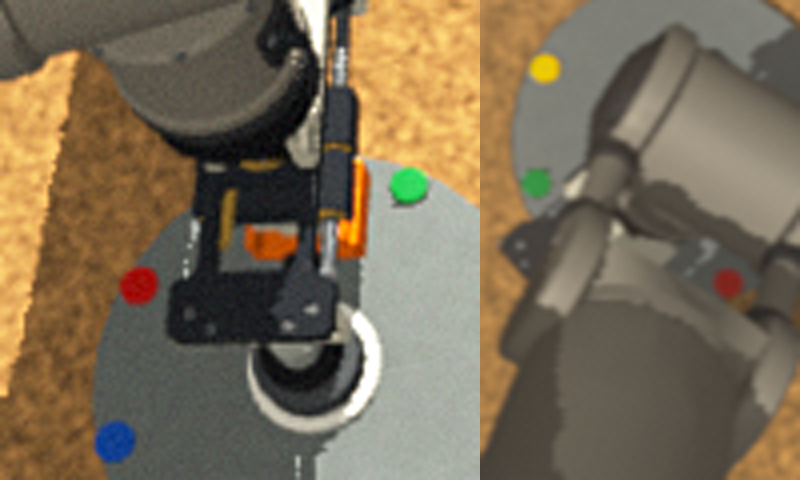

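```bash
python3 -c "
from h import *
S=capture('scene')
for uv,zs in (((185,294.5),(64,69,74)),((196.5,299.5),(54,59,64))):
  for z in zs:
    p=cast(S,[uv],z)[0];d=p[:2]-[562.3,-271];print(uv,z,p.round(1),np.hypot(*d).round(1),np.rad2deg(np.arctan2(d[1],d[0])).round(1))
plan(562+70*np.cos(np.deg2rad(107.8)),-271+70*np.sin(np.deg2rad(107.8)),np.deg2rad(17.8),236.5)
"
```

```text
(185, 294.5) 64 [ 533.7 -226.3   64. ] 53.1 122.6
(185, 294.5) 69 [ 535.6 -226.8   69. ] 51.6 121.1
(185, 294.5) 74 [ 537.5 -227.3   74. ] 50.2 119.5
(196.5, 299.5) 54 [ 555.4 -217.3   54. ] 54.2 97.3
(196.5, 299.5) 59 [ 557.2 -217.8   59. ] 53.4 95.5
(196.5, 299.5) 64 [ 559.  -218.3   64. ] 52.8 93.6
shift [0.0285 0.0067 0.0003] turn [ 0.0022 -0.0021  0.4373] at [ 515.2 -218.9  236.7] [ 3.139e+00 -2.000e-03  7.480e-01] F [-4.4  4.8 15.5] w 0.5 t 8.85
```

```bash
python3 -m pendant '[[[0.0035,0.0001,0.0002],[0.002,-0.002,0.05],0],[[0.007,0.0004,0.0002],[0.002,-0.002,0.1],0],[[0.0105,0.0008,0.0002],[0.002,-0.002,0.15],0],[[0.0139,0.0014,0.0002],[0.002,-0.002,0.2],0],[[0.0173,0.0022,0.0002],[0.002,-0.002,0.25],0],[[0.0207,0.0031,0.0002],[0.002,-0.002,0.3],0],[[0.024,0.0042,0.0002],[0.002,-0.002,0.35],0],[[0.0273,0.0055,0.0002],[0.002,-0.002,0.4],0],[[0.0292,0.0063,0.0002],[0.002,-0.002,0.43],0],[[0.0292,0.0063,0.0002],[0.002,-0.002,0.43],0]]' | egrep 'pos|force|rot'
python3 -c "
from h import *
plan(562.2+70*np.cos(np.deg2rad(107.8)),-271+70*np.sin(np.deg2rad(107.8)),np.deg2rad(17.8),236.5)
S=capture('scene');T=capture('top')
a=cv2.resize(S['color'][235:355,125:245],None,fx=4,fy=4,interpolation=2);b=cv2.resize(T['color'][170:290,325:405],None,fx=4,fy=4,interpolation=2)
cv2.imwrite('pics/c6.png',np.hstack([a,b])[:,:,::-1])"
```

```text
tool_pos: [541.8, -203.8, 237.1]
tcp_rot: [3.139, -0.003, 0.316]
contact_force: [-1.1, 3.0, 14.7]
shift [-0.0011  0.0002  0.0006] turn [ 0.0023 -0.0025  0.0057] at [ 541.8 -203.8  237.1] [ 3.139e+00 -3.000e-03  3.160e-01] F [-1.1  3.  14.7] w 0.5 t 9.68
```

View pics/c6.png

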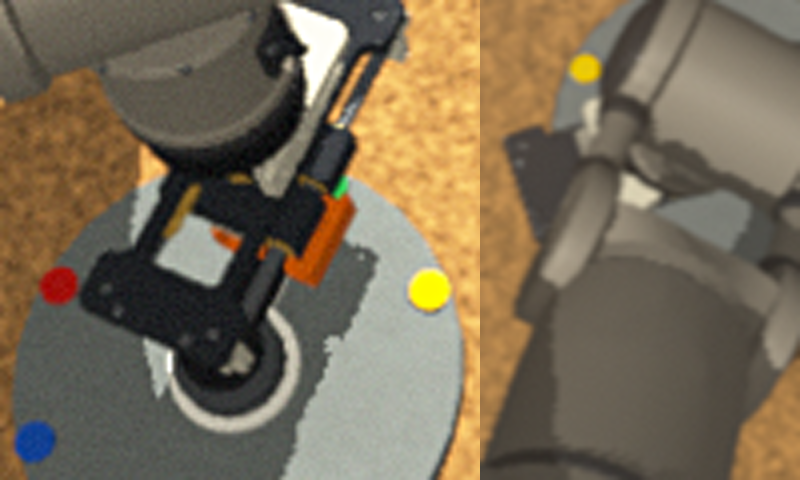

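```bash
python3 -c "
from h import *
S=capture('scene')
for uv,z in (((204.5,306.7),59),((204.5,306.7),55),((196.5,299.5),55)):
    p=cast(S,[uv],z)[0];d=p[:2]-[562.3,-271];print(uv,z,p.round(1),np.hypot(*d).round(1),np.rad2deg(np.arctan2(d[1],d[0])).round(1))
for th in (107.8,103,98,93):
  a=np.deg2rad(th);u=np.array([np.cos(a),np.sin(a)]);t=np.array([u[1],-u[0]])
  q=[np.r_[[562.3,-271]+r*u+29*t,z] for r,z in((47,56),(47,59),(47,75),(93,75),(93,59))]
  print(th,proj(S,q).round(1).tolist())
"
```

```text
(204.5, 306.7) 59 [ 580.2 -217.8   59. ] 56.1 71.5
(204.5, 306.7) 55 [ 578.8 -217.4   55. ] 56.1 72.9
(196.5, 299.5) 55 [ 555.8 -217.4   55. ] 54.0 96.9
107.8 [[203.3, 305.5], [203.0, 305.1], [201.7, 302.8], [212.1, 282.4], [213.2, 285.0]]
103 [[204.4, 307.4], [204.1, 307.0], [202.9, 304.7], [214.9, 285.0], [215.9, 287.6]]
98 [[205.3, 309.5], [205.1, 309.0], [203.8, 306.8], [217.5, 288.0], [218.5, 290.5]]
93 [[206.1, 311.6], [205.9, 311.2], [204.6, 309.0], [219.9, 291.2], [220.9, 293.7]]
```

The corner projection puts the saddle at about 105°, against 107.8° wanted. That is within the 0.15 rad window, so I'll let it rise slowly.

```bash
python3 -m pendant '[[[-0.001,0,-0.001],[0,0,0],0],[[-0.001,0,-0.002],[0,0,0],0],[[-0.001,0,-0.003],[0,0,0],0],[[-0.001,0,-0.005],[0,0,0],0],[[-0.001,0,-0.007],[0,0,0],0],[[-0.001,0,-0.009],[0,0,0],0],[[-0.001,0,-0.011],[0,0,0],0],[[-0.001,0,-0.013],[0,0,0],0]]' | egrep 'pos|force'
python3 -m pendant '[[[0,0,-0.01],[0,0,0],0],[[0,0,-0.025],[0,0,0],0],[[0,0,-0.05],[0,0,0],0],[[0,0,-0.08],[0,0,0],0],[[0,0,-0.12],[0,0,0],0],[[0,0,-0.15],[0,0,0],0],[[0,0,-0.15],[0,0,0],0]]' | egrep 'pos|force'
python3 -c "
from h import *
plan(531,153.5,0.3,390)"
```

```text
tool_pos: [540.0, -204.4, 248.3]
contact_force: [-0.2, 0.1, -0.1]
tool_pos: [540.6, -204.7, 405.2]
contact_force: [0.3, -1.0, 0.9]
shift [ 0.1027 -0.3434  0.013 ] turn [ 0.0086 -0.0076  0.0178] at [ 540.6 -204.7  405.2] [ 3.133 -0.008  0.318] F [ 0.3 -1.   0.9] w 0.4 t 11.08
```

```bash
python3 -m pendant '[[[0.103,-0.343,0.013],[0.008,-0.008,0],0],[[0.103,-0.343,0.013],[0.008,-0.008,0],0],[[0.103,-0.343,0.013],[0.008,-0.008,0],0],[[0.103,-0.343,0.013],[0.008,-0.008,0],0],[[0.103,-0.343,0.013],[0.008,-0.008,0],0],[[0.103,-0.343,0.013],[0.008,-0.008,0],0],[[0.103,-0.343,0.013],[0.008,-0.008,0],0],[[0.103,-0.343,0.013],[0.008,-0.008,0],0],[[0.103,-0.343,0.013],[0.008,-0.008,0],0],[[0.103,-0.343,0.013],[0.008,-0.008,0],0]]' | egrep 'pos|force'
python3 -c "
from h import *
plan(531,153.5,0.32,360)
S=capture('scene');T=capture('top')
a=cv2.resize(S['color'][255:375,125:245],None,fx=4,fy=4,interpolation=2);b=cv2.resize(T['color'][160:280,335:415],None,fx=4,fy=4,interpolation=2)
cv2.imwrite('pics/c7.png',np.hstack([a,b])[:,:,::-1])"
```

```text
tool_pos: [529.7, 158.1, 384.2]
contact_force: [-1.5, -0.4, -0.2]
shift [0.     0.005  0.0241] turn [-0.01    0.0097  0.0029] at [529.7 158.1 384.2] [-3.132  0.01   0.323] F [-1.5 -0.4 -0.2] w 0.2 t 11.92
```

View pics/c7.png

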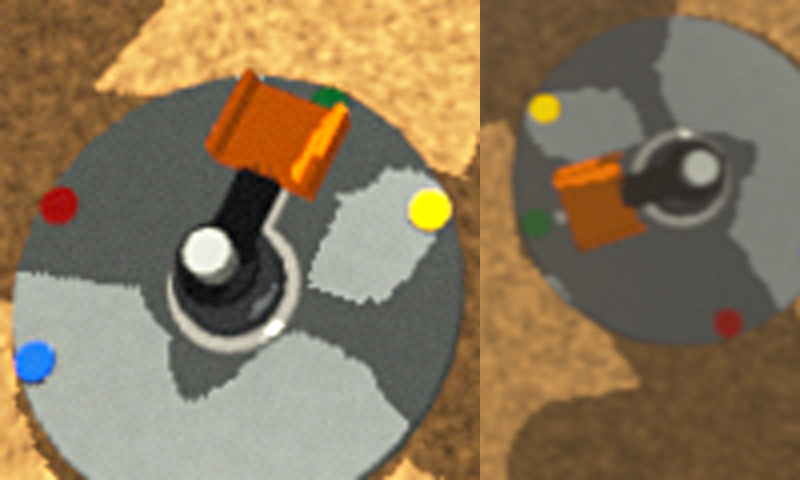

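The pointer tip at top px (355,214) stands right beside the green mark at (349,216), about 16 mm away, so the selector is in position and the saddle is up. Next is the cap.

```bash
python3 -m pendant '[[[0,0,0.005],[0,0,0],0],[[0,0,0.01],[0,0,0],0],[[0,0,0.01],[0,0,0],0],[[0,0,0.01],[0,0,0],0]]' | egrep 'pos|force'
python3 -c "
from h import *
plan(531,153.5,0.32,355)"
```

```text
tool_pos: [530.6, 152.6, 374.2]
contact_force: [0.6, -0.1, 0.5]
shift [ 0.0008 -0.0006  0.0192] turn [-0.0083  0.0101 -0.004 ] at [530.6 152.6 374.2] [-3.133  0.01   0.316] F [ 0.6 -0.1  0.5] w 0.5 t 12.35
```

```bash
python3 -m pendant '[[[0.001,0,0.006],[-0.008,0.01,0],0],[[0.001,0,0.012],[-0.008,0.01,0],0],[[0.001,0,0.018],[-0.008,0.01,0],0],[[0.001,0,0.024],[-0.008,0.01,0],0],[[0.001,0,0.026],[-0.008,0.01,0],0],[[0.001,0,0.026],[-0.008,0.01,0],0]]' | egrep 'pos|force|rot'
python3 -m pendant '[[[0,0,0.001],[0,0,0],0],[[0,0,0.002],[0,0,0],0],[[0,0,0.003],[0,0,0],0],[[0,0,0.003],[0,0,0],0]]' | egrep 'pos|force'
python3 -m pendant '[[[0,0,0.001],[0,0,0],0],[[0,0,0.002],[0,0,0],0],[[0,0,0.003],[0,0,0],0],[[0,0,0.003],[0,0,0],0]]' | egrep 'pos|force'
```

```text
tool_pos: [531.1, 154.0, 347.9]
tcp_rot: [-3.141, 0.001, 0.318]
contact_force: [-1.2, 0.3, -0.8]
tool_pos: [531.2, 154.2, 345.7]
contact_force: [0.5, -0.4, -1.0]
tool_pos: [531.2, 154.2, 343.1]
contact_force: [-1.6, 0.3, 4.7]
```

Contact at about 344, as expected. I'll press about 7–8 mm more in small steps.

```bash
python3 -m pendant '[[[0,0,0.001],[0,0,0],0],[[0,0,0.002],[0,0,0],0],[[0,0,0.003],[0,0,0],0],[[0,0,0.004],[0,0,0],0],[[0,0,0.005],[0,0,0],0],[[0,0,0.005],[0,0,0],0]]' | egrep 'pos|force'
python3 -m pendant '[[[0,0,0.0008],[0,0,0],0],[[0,0,0.0015],[0,0,0],0],[[0,0,0.0015],[0,0,0],0]]' | egrep 'pos|force'
python3 -m pendant '[[[0,0,0.0005],[0,0,0],0],[[0,0,0.0005],[0,0,0],0],[[0,0,0.0005],[0,0,0],0]]' | egrep 'pos|force'
```

```text
tool_pos: [531.2, 154.2, 338.3]
contact_force: [-1.6, 0.2, 7.7]
tool_pos: [531.2, 154.2, 336.9]
contact_force: [-1.1, -0.2, 8.8]
tool_pos: [531.2, 154.2, 336.6]
contact_force: [-2.8, 0.0, 9.3]
```

```bash
python3 -m pendant '[[[0,0,0.0004],[0,0,0],0],[[0,0,0.0004],[0,0,0],0],[[0,0,0.0004],[0,0,0],0]]' | egrep 'pos|force'
python3 -m pendant '[[[0,0,0.0004],[0,0,0],0],[[0,0,0.0004],[0,0,0],0],[[0,0,0.0004],[0,0,0],0]]' | egrep 'pos|force'
```

```text
tool_pos: [531.2, 154.2, 336.3]
contact_force: [-1.5, 0.2, 9.2]
tool_pos: [531.2, 154.2, 336.2]
contact_force: [-2.7, -0.5, 10.9]
```

```bash
python3 -m pendant '[[[0,0,0.0006],[0,0,0],0],[[0,0,0.0006],[0,0,0],0],[[0,0,0.0006],[0,0,0],0]]' | egrep 'pos|force'
```

```text
tool_pos: [531.1, 154.2, 336.2]
contact_force: [-4.6, -0.4, 14.3]
```

The hard stop is reached: z stays at 336.2 mm while the force goes up to 14 N. I'll release and retreat upward.

```bash
python3 -m pendant '[[[0,0,-0.002],[0,0,0],0],[[0,0,-0.004],[0,0,0],0],[[0,0,-0.007],[0,0,0],0],[[0,0,-0.01],[0,0,0],0],[[0,0,-0.015],[0,0,0],0],[[0,0,-0.03],[0,0,0],0],[[0,0,-0.06],[0,0,0],0],[[0,0,-0.09],[0,0,0],0],[[0,0,-0.09],[0,0,0],0],[[0,0,-0.09],[0,0,0],0]]' | egrep 'pos|force'
python3 -m pendant '[[[-0.12,0,0],[0,0,0],0],[[-0.12,0,0],[0,0,0],0],[[-0.12,0,0],[0,0,0],0],[[-0.12,0,0],[0,0,0],0],[[-0.12,0,0],[0,0,0],0],[[-0.12,0,0],[0,0,0],0]]' | egrep 'pos|force'
python3 - <<'E'
from h import *
S=capture("scene");T=capture("top")
cv2.imwrite("pics/f8.png",np.hstack([cv2.resize(S["color"],(400,300)),cv2.resize(T["color"],(400,300))])[:,:,::-1])
p=cast(T,[(355,214.2)],26)[0];g=cast(T,[(348.7,215.4)],24)[0];print(np.linalg.norm((p-g)[:2]),get_obs()["time"])
E
```

```text
tool_pos: [531.3, 154.1, 425.7]
contact_force: [-0.1, -0.6, -1.8]
tool_pos: [417.5, 116.6, 423.8]
contact_force: [-0.5, 0.9, 0.9]
17.797712104888944 16.7
```

View pics/f8.png

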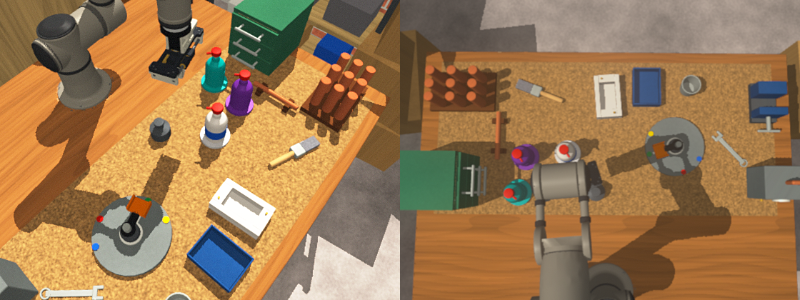

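The final view shows the pointer and saddle at green, the cap up, and the box, weight and tube where they were. The arm is clear of everything, so I'm handing in.

```bash
python3 -c "
from plant import close_job,get_obs
print(close_job(),get_obs()['time'])"
```

```text
the job is handed in; nothing more can be done
the job is handed in; nothing more can be done
```

I set the selector to the green mark, pressed and released the white bottle's red cap, and handed the job in at about 17 s on the robot's clock. `close_job()` gave no verdict.

- **Selector:** I pushed the saddle down about 10 mm (up to 15.5 N vertical, plus about 6.5 N sideways), swung it 45° clockwise and let it rise. The contact force was about 0 once I lifted off.
- **Pointer check:** From the top picture the tip is about 18 mm from the centre of the green mark; 15 mm is exact and the limit is 21 mm. The pixels were read by eye on the visible white end, from a picture taken before the cap press, so it is a rough figure. The final picture still shows the saddle at green, though I did not measure it again.
- **Cap:** I pressed it about 8 mm to its hard stop, where the height stopped changing and the force rose to 14 N, then released it. It looks up in the final picture.
- **Other items:** The core box, weight and vent tube look unmoved in the final picture. I checked this by eye only, and the weight is partly hidden by the arm in the top view. The arm was clear of everything when I handed in.

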